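# Jack up the chasing block

### The arm

A 6-joint arm with a two-finger parallel gripper is mounted at the origin on the work surface. World frame = base frame: x ahead of the robot, y to its left, z up, the work surface at z = 0. Lengths are in m, angles in rad, forces in N, time in s.
With the tool pointing down it reaches from about 0.35 to 0.775 m from the base axis. Payload 7.3 kg.
Tool frame: the origin (TCP) lies at the very end of the fingers, on their centre line; the grasp point (between the pads) lies r.grip_depth behind it (r.grip_depth is the distance from the TCP to the grasp point, in m); z points along the fingers, y is the line along which they close (so a half turn about z gives the same grasp; the last joint's range is limited). The gripper opens to 92 mm and grips with 3 to 60 N. Pads are 19 mm wide; open, the fingers measure 130 mm over their backs; the gripper's body (75 mm by 190 mm) begins 47 mm behind the grasp point.
Start: joints at [1.065, 0.342, 1.524, -0, 1.275, -0.146], TCP at [0.185, 0.491, 0.227] pointing down, gripper open.
Joint ranges: [-2.53, 2.53], [-0.77, 2.02], [0.04, 2.7], [-1, 4.14], [0.28, 2.66], [-3.11, 3.11]. Speed limits (rad/s): [2.57, 2.57, 3.14, 3.14, 3.14, 3.14].

### API

Orientations are given as a 3x3 rotation matrix whose columns are the frame's x, y, z axes.
In Python, from plant import monitor, get_image, camera_info, ticket, outline_of, mark_of, r gives the robot as it stands.
- The arm moves only by the tool servo_tool, never from a script. Its argument "targets" is a list of rows, each a list of 6 numbers: the shift along the world's x, y, z in mm, then the turn, a rotation vector about the world's x, y, z in rad. A call has 1 to 10 rows; each row shifts and turns the commanded pose from where the row before left it; what a row does not reach is not made up. A row lasts 1/8 s, in which the tool goes at most 62.5 mm and 10.7 degrees, less where a joint would pass 70% of its speed; a pose out of reach is approached as far as the arm can. A call with a gripper value outside its range is refused whole. "hand" is the opening, from 0 (shut) to 1 (fully open), set as the call begins (left out, the last holds). The fingers move at their own pace and stop on an object; "grip_force" is the grip in N (left out, the last holds). Time passes only in rows, so rows that do not move let the fingers close. It gives the time, the measured TCP pose, the force, the opening and the grip force at its end, in the units of the state.
- monitor.sense(): the state, without advancing time (a new reading comes with each control period).
- get_image(name): name is "scene" or "side" or "wrist"; returns the picture (420x560x3 uint8, red, green, blue); there is no depth.
- camera_info(name): a dict with "K" (3x3 intrinsics, pixels), "D" ([k1, k2, p1, p2, k3] as OpenCV has them; the pictures are not rectified), "R" (3x3) and "t" (3): a world point X has camera coordinates R X + t; the wrist camera has in their place "T_tool_cam" (4x4, takes a point from camera to tool coordinates, whose origin is the TCP and whose axes are the flange's). Camera axes: x right, y down, z forward; pixel columns grow to the right and rows downward; lengths in m; the calibration is good to about 2 mm. A picture is of the moment at which its call begins: read the wrist's pose just before it. camera_info takes no time and is no camera call.
- ticket.sign_off(): hands the job in; it is judged then, once.
Trained networks look in the newest picture that a camera, given by its name, has taken for a name from the list of things; names that differ only in an ending like _2 or _b are one class to them, and where a whole thing is asked for, a point or a joint stands for the part that bears it (a point fixed in the world has none). Each returns a list of dicts, best first, with "p" (0 to 1); they miss things now and then, are a little off and sometimes report something else, mostly with a low value. They report only what shows in the picture. A call takes as long as a camera call. They do not tell look-alikes from the thing itself.
- outline_of(camera, name): "region" (420x560 bool, what is visible of it) and "point" ([column, row] in pixels, amid what is visible of it).
- mark_of(camera, name): "point" ([column, row] in pixels: a listed point, or the origin of a listed thing).
The state is a dict: "clock": time; "joints": joint angles; "joint_vel": joint speeds; "joint_torque": joint torques, N m; "eef_pos": TCP position; "ee_rot": TCP orientation; "wrist_force": force on the tool from outside, world axes, zero at the start; "moment": the same for the moment, N m; "finger_gap": finger opening in m; "grasp_force": force on a finger pad.
Only numpy, scipy, OpenCV 4.12 (cv2) and the standard library are available. Lean on these libraries where they do the work, as an engineer would, in place of code of your own. Each camera call takes 0.05 s, during which the arm holds its last target. There are 200 camera calls.

### The job

Set the small hand-pumped jack on the bench with its saddle squarely under the cross mark on the chasing block's lifting lug, then pump its lever, lifting with the jack alone, until the two feet of the block nearest the lug hang at least 10 mm clear of the bench so that packing can be slid under them. Finish while holding the pump lever fully down with the fingers: do not let go. Do not shove the block about, and leave everything else on the block and on the bench where it is.

Things in the scene. Friction and masses are not known exactly. Their poses are not given: they have to be found in the camera images.
- jack: small hydraulic hand jack, just under 1 kg, loose on the bench. Origin on the underside of its base plate, on the ram axis; x axis from the pump towards the ram (pump and lever lie towards -x), z up. Base plate 230 x 84 x 10 mm, from 35 mm ahead of the ram axis to 195 mm behind it. Ram housing 48 mm across, 60 mm high; the round dark saddle, 36 mm across, sits on the ram
- jack_saddle (a point): middle of the saddle's top face, on the ram axis; 70 mm above the bench with the ram down
- jack_tank (a point): the place to take hold of the jack: its upright flat-sided pale oil tank, 36 mm wide across the jack (its y), 46 mm long (its x), bare from about 40 mm to its top at 92 mm above the bench. This point is in the tank's middle, 75 mm behind the ram axis, 70 mm above the jack's underside. The lever is hinged 50 mm behind this point and leads away from it
- pump_lever (a joint): pump lever angle in rad: 0 at rest (pointing away from the ram, 0.50 rad above level), 0.52 fully down at its stop. Hinge along the jack's y, 125 mm behind the ram axis, 58 mm up. A spring lifts it back to 0 in about 1 s. At lever_grip pumping takes 5 to 13 N, holding down 4 N. A full stroke, 0 to 0.52, lifts the ram 8 to 12 mm, a short one less or nothing; it stays up as the lever returns
- lever_grip (a point): middle of the top face of the lever's black rubber hand grip, 86 mm long, 26 mm wide (along the jack's y), 15 mm thick; 132 mm from the hinge. At rest it is 237 mm behind the ram axis and 128 mm above the bench, with the lever down 257 mm behind and 63 mm above, with nothing under it but the bench. Press it down from above or take it between the fingers
- ram (a joint): how far the ram has been pumped up, in m: 0 fully down at the start, 0.045 at its stop. It stays where it has been pumped to; nothing but pumping raises it, and it cannot be let down again. It comes to bear on the lug at about 0.012; about 0.028 is needed for the job, three or four full strokes in all
- block: round wooden chasing block: a log slab 330 mm in diameter, top 102 mm above the bench, underside 58 mm, on four stub feet 44 mm in diameter, about 3 kg; it stands loose. Origin at the middle, at the level of the feet's undersides, z up; the steel lifting lug sticks out of its rim towards its -x. The jack stands in line with the lug, reaching in from outside, when both x axes point the same way
- lift_mark (a point): crossing of the black cross on top of the lifting lug, 205 mm from the block's middle, 98 mm above the bench. The lug is a steel tongue 60 mm wide, 10 mm thick, that ends 30 mm beyond the mark; right under the mark is a round pad 32 mm in diameter, its underside 82 mm above the bench (12 mm above the lowered saddle). The rim of the slab is 40 mm behind the mark
- foot_a (a point): middle of the underside of one of the two feet nearest the lug; 0 above the bench at the start. In the block's frame at x -100, y +85 mm
- foot_b (a point): the same of the other of these two feet, at x -100, y -85 mm. The far feet, about which the block tips as it is lifted, are at x +100 mm; the feet rise 0.65 times as much as the mark
- dish: copper dish 170 mm across, 22 mm high, lying on the block; leave it there
- punch: square steel chasing punch 105 x 8 x 8 mm lying on the block between dish and lug; leave it there
- packing: plywood packing 75 x 40 x 8 mm lying on the bench near the block; leave it, a mate will slide it under
- coffee_pot: copper coffee pot 75 mm high, 73 mm across, with a long handle, standing beyond the jack; bystander
- mortar: brass mortar 98 mm high, 90 mm across, its pestle lying across the top (118 mm high in all), standing beyond the block; bystander
- punch_tin: steel tin 64 mm across with upright punches, 100 mm high in all, standing beyond the jack; bystander
- hammer: hammer 240 mm long lying on the bench near the robot; bystander
Not all that is in view belongs to the job. Leave any blue or green look-alike of the packing alone.

How it is judged:
On the way, in this order (a step that is already met when the one before it is completed fails the run):
1. the jack stands flat on the bench with its lowered saddle under the cross mark, within 12 mm, the block not yet lifted (horizontal distance between jack_saddle and lift_mark below 0.012 m and angle between jack's own z axis and vertical below 0.05 rad and height (world z) of jack below 0.004 m and z of jack_saddle in the frame of block below 0.08 m and height (world z) of each of foot_a, foot_b below 0.003 m), for 0.2 s.
2. the jack has been pumped until its saddle carries the lug and both near feet are off the bench (contact force between ram and block above 4 N and height (world z) of each of foot_a, foot_b above 0.002 m and value of joint ram above 0.012 m), for 0.2 s.
At the end, for the whole second after the job is handed in: Both feet nearest the lug are over 10 mm clear and still; the jack alone carries the block (over 5 N, saddle within 16 mm of the mark, jack flat; robot and packing off the block); the fingers press the lever (over 1 N) and hold it past 0.46 of 0.52 rad; dish and punch lie on the block (height (world z) of each of foot_a, foot_b above 0.01 m and contact force between ram and block above 5 N and value of joint ram above 0.02 m and horizontal distance between jack_saddle and lift_mark below 0.016 m and angle between jack's own z axis and vertical below 0.06 rad and value of joint pump_lever above 0.46 rad and contact force between the fingers and pump_lever above 1 N and contact force between each of the arm, the fingers, packing and block below 0.3 N and linear speed of each of block, jack below 0.02 m/s and z of each of dish, punch in the frame of block above 0.09 m); the arm keeps its last pose, push and grip.
It fails at once if the block is shoved more than 35 mm (distance of block from where it was at the start of the episode above 0.035 m).
It fails at once if the dish or the punch on the block is moved more than 65 mm (distance of any of dish, punch from where it was at the start of the episode above 0.065 m).
It fails at once if a bystander on the bench is moved more than 30 mm or knocked over (distance of any of packing, coffee_pot, mortar, punch_tin, hammer from where it was at the start of the episode above 0.03 m or angle between any of coffee_pot, mortar, punch_tin's own z axis and vertical above 0.5 rad).
It also fails if it takes over 67 s, if anything falls off the work surface, if the arm or the gripper's body presses on something with over 40 N, if the wrist force passes 120 N, or if a joint passes its speed limit or range.

## Working session

There is one attempt and no reset: what is moved stays moved. The work goes in short steps, Python scripts to look and compute and a tool call to move; the robot and the scene stay as the last step left them, time stands still between calls to the robot, and variables do not carry over. Pictures are saved under pics/ and viewed, at most 10 in all, crops included, and the job is handed in when it is done.

Besides the shell and the picture viewer there is one more tool, called after ">>>" as name([rows], argument=value, ...), one row to a line, values as JSON. servo_tool: Moves the arm, as the interface text tells. Its arguments: {"type":"object","properties":{"targets":{"type":"array"},"hand":{"type":"number"},"grip_force":{"type":"number"}},"required":["targets"]}

```bash
mkdir -p pics; cat > h.py <<'E'
import numpy as np, cv2
from plant import monitor, get_image, camera_info, ticket, outline_of, mark_of, r
def cam(n):
    c=camera_info(n); K=np.array(c['K']);D=np.array(c['D'])
    if n=='wrist':
        s=monitor.sense(); T=np.eye(4);T[:3,:3]=s['ee_rot'];T[:3,3]=s['eef_pos']
        W=T@np.array(c['T_tool_cam']); R=W[:3,:3].T; t=-R@W[:3,3]
    else: R=np.array(c['R']);t=np.array(c['t'])
    return K,D,R,t
def ray(c,p):
    K,D,R,t=c
    u=cv2.undistortPoints(np.array([[p]],float),K,D)[0,0]
    d=R.T@np.array([u[0],u[1],1]); return -R.T@t, d/np.linalg.norm(d)
def tri(rs):
    A=0;b=0
    for o,d in rs:
        P=np.eye(3)-np.outer(d,d);A=A+P;b=b+P@o
    x=np.linalg.solve(A,b); return x,[round(1000*np.linalg.norm((np.eye(3)-np.outer(d,d))@(x-o)),1) for o,d in rs]
def onz(r_,z):
    o,d=r_; return o+d*(z-o[2])/d[2]
def save(n,f):
    im=get_image(n); cv2.imwrite('pics/'+f,im[:,:,::-1]); return im
E
cat > m.py <<'E'
from h import *
import sys
np.set_printoptions(precision=4,suppress=True)
for n in ['scene','side']: save(n,n+'0.png')
Z=dict(jack_saddle=.07,jack_tank=.07,lever_grip=.128,lift_mark=.098,block=0,jack=0,dish=.102,packing=.004,punch=.106,coffee_pot=0,mortar=0,punch_tin=0,hammer=0)
for k,z in Z.items():
    rs=[]
    for n in ['scene','side']:
        m=mark_of(n,k)
        for q in m[:2]: print(k,n,q['point'],round(q['p'],2),onz(ray(cam(n),q['point']),z))
        if m: rs.append(ray(cam(n),m[0]['point']))
    if len(rs)==2: print('   ',*tri(rs))
print(r.grip_depth, monitor.sense()['clock'])
E
python3 m.py
```

```text
jack_saddle scene [235.2, 252.4] 0.41 [ 0.5606 -0.1359  0.07  ]
jack_saddle side [315.5, 255.8] 0.67 [ 0.5667 -0.1283  0.07  ]
    [ 0.5644 -0.1351  0.0751] [np.float64(2.9), np.float64(2.9)]
jack_tank scene [206.0, 265.2] 0.56 [ 0.5663 -0.2163  0.07  ]
jack_tank side [329.2, 277.8] 0.94 [ 0.5654 -0.2147  0.07  ]
    [ 0.5655 -0.2154  0.0697] [np.float64(0.7), np.float64(0.7)]
lever_grip scene [142.1, 279.9] 0.82 [ 0.603  -0.3688  0.128 ]
lever_grip scene [239.9, 336.5] 0.74 [ 0.8451 -0.262   0.128 ]
lever_grip side [371.3, 303.1] 0.88 [ 0.6032 -0.3662  0.128 ]
    [ 0.603  -0.3677  0.1285] [np.float64(1.2), np.float64(1.2)]
lift_mark scene [294.4, 213.9] 0.59 [0.5316 0.0582 0.098 ]
lift_mark side [284.9, 213.4] 0.79 [0.5466 0.0396 0.098 ]
    [0.5457 0.0434 0.1048] [np.float64(7.2), np.float64(7.2)]
block scene [355.2, 226.4] 0.6 [0.5647 0.2539 0.    ]
block side [264.6, 192.2] 0.87 [0.5634 0.2412 0.    ]
block side [312.6, 274.0] 0.64 [ 0.5543 -0.1402  0.    ]
    [ 0.5655  0.2496 -0.0023] [np.float64(4.7), np.float64(4.7)]
jack scene [235.9, 275.3] 0.74 [ 0.5651 -0.1422  0.    ]
j
[... 1094 characters left out ...]
.7504 -0.2269  0.    ]
mortar side [241.8, 143.4] 0.64 [0.5908 0.5241 0.    ]
    [ 0.5907  0.5235 -0.0008] [np.float64(1.0), np.float64(1.0)]
punch_tin scene [242.3, 339.0] 0.74 [ 0.755 -0.221  0.   ]
punch_tin scene [207.8, 265.2] 0.46 [ 0.4898 -0.1876  0.    ]
punch_tin side [386.8, 269.4] 0.87 [ 0.7679 -0.2239  0.    ]
punch_tin side [374.7, 303.5] 0.17 [ 0.6691 -0.3115  0.    ]
    [ 0.7631 -0.2262  0.0092] [np.float64(2.3), np.float64(2.3)]
hammer scene [143.2, 240.1] 0.7 [ 0.2885 -0.3016  0.    ]
hammer side [252.7, 352.5] 0.82 [ 0.2884 -0.3019 -0.    ]
hammer side [316.1, 258.8] 0.32 [ 0.5907 -0.0938  0.    ]
    [ 0.2884 -0.3017 -0.0001] [np.float64(0.1), np.float64(0.1)]
0.0188 1.4
```

View pics/scene0.png

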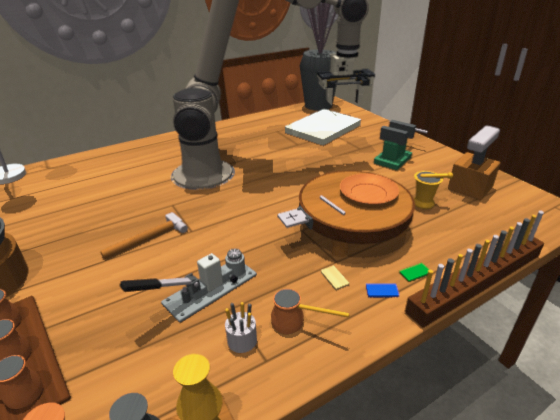

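View pics/side0.png

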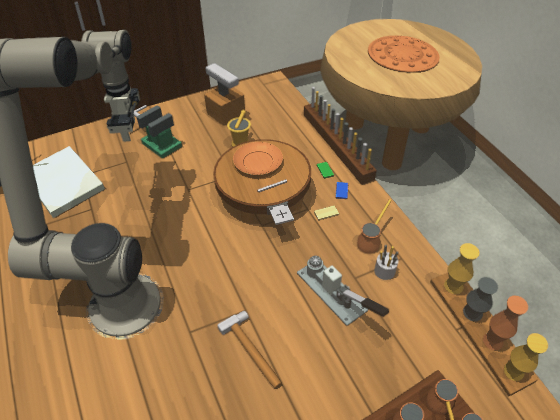

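The scene picture shows the jack at about (210,275), its lever pointing left at (140,284), and the lug cross at (293,216). In the side picture the lug cross is at (281,214) and the jack at (335,285). The true packing is the pale one at scene (334,277). Next is a close look with the wrist camera.

```bash
python3 -c "
from h import *
np.set_printoptions(precision=3,suppress=True)
c=camera_info('wrist');print(c['T_tool_cam'],c['K']);s=monitor.sense();print(s['ee_rot'],s['wrist_force'],s['finger_gap'])"
```

```text
[[-0.    -0.954 -0.299  0.082]
 [ 1.     0.    -0.001 -0.   ]
 [ 0.001 -0.299  0.954 -0.159]
 [ 0.     0.     0.     1.   ]] [[374.55    0.    279.366]
 [  0.    374.55  207.552]
 [  0.      0.      1.   ]]
[[-0.936  0.352  0.   ]
 [ 0.352  0.936  0.   ]
 [-0.     0.    -1.   ]] [ 0.615  0.408 -0.042] 0.09183856663116924
```

>>> servo_tool([
  [20,-45,25,0,0,0],
  [35,-50,25,0,0,0],
  [35,-50,25,0,0,0],
  [35,-50,0,0,0,0],
  [35,-50,0,0,0,0],
  [35,-50,0,0,0,0],
  [35,-50,0,0,0,0],
  [35,-50,0,0,0,0],
  [30,-50,0,0,0,0],
  [0,-20,0,0,0,0],
])

```text
clock: 2.65
eef_pos: [0.4775, 0.0288, 0.2986]
ee_rot: [[-0.935, 0.355, -0.0], [0.355, 0.935, -0.0], [0.0, -0.0, -1.0]]
wrist_force: [-1.1, 0.7, 0.7]
finger_gap: 0.0918
grasp_force: 0.0
```

```bash
cat > w.py <<'E'
from h import *
import sys,pickle,os
np.set_printoptions(precision=4,suppress=True)
Z=dict(jack_saddle=.07,jack_tank=.07,lever_grip=.128,lift_mark=.098,jack=0,block=0,punch=.106,packing=.004)
save('wrist',sys.argv[1]+'.png'); c=cam('wrist')
F='rays.pkl'; S=pickle.load(open(F,'rb')) if os.path.exists(F) else {}
for k in sys.argv[2:]:
    for i,q in enumerate(mark_of('wrist',k)[:2]):
        rr=ray(c,q['point']); print(k,np.round(q['point'],1),round(q['p'],2),onz(rr,Z[k]))
        if i==0: S.setdefault(k,[]).append(rr)
    if len(S.get(k,[]))>1: print('  tri',*tri(S[k]))
pickle.dump(S,open(F,'wb'))
E
python3 w.py w1 lift_mark block punch jack_saddle jack_tank jack lever_grip
```

```text
lift_mark [316.5 220.1] 0.82 [0.5312 0.047  0.098 ]
block [466.4 160. ] 0.79 [0.5586 0.2459 0.    ]
punch [434.3 204.2] 0.73 [0.5541 0.1619 0.106 ]
jack_tank [189.2 386. ] 0.59 [ 0.6992 -0.1829  0.07  ]
jack [186.2 256.7] 0.7 [ 0.5541 -0.1361  0.    ]
jack [376.9 108. ] 0.67 [0.459 0.158 0.   ]
```

>>> servo_tool([
  [0,-40,0,0,0,0],
  [0,-50,0,0,0,0],
  [0,-50,0,0,0,0],
  [0,-20,0,0,0,0],
  [0,0,0,0,0,0],
])

```text
clock: 3.68
eef_pos: [0.4762, -0.1287, 0.299]
ee_rot: [[-0.936, 0.353, -0.0], [0.353, 0.936, 0.0], [0.0, 0.0, -1.0]]
wrist_force: [-0.2, 0.7, -0.6]
finger_gap: 0.0916
grasp_force: 0.0
```

```bash
python3 w.py w2 lift_mark block punch jack_saddle jack_tank jack lever_grip
```

```text
lift_mark [467.2 170. ] 0.87 [0.534  0.0493 0.098 ]
  tri [0.5308 0.0471 0.1029] [np.float64(1.3), np.float64(1.3)]
punch [358.8 336.5] 0.59 [ 0.6748 -0.1081  0.106 ]
  tri [ 0.2459 -0.0602  0.7171] [np.float64(50.8), np.float64(50.8)]
jack_saddle [296.5 239.5] 0.64 [ 0.5548 -0.1371  0.07  ]
jack_tank [240.3 276.2] 0.59 [ 0.5749 -0.2133  0.07  ]
  tri [ 0.561  -0.141   0.1928] [np.float64(54.6), np.float64(54.6)]
jack [295.4 218.4] 0.62 [ 0.5546 -0.1353  0.    ]
  tri [ 0.5536 -0.1351  0.0023] [np.float64(0.2), np.float64(0.2)]
```

View pics/w2.png

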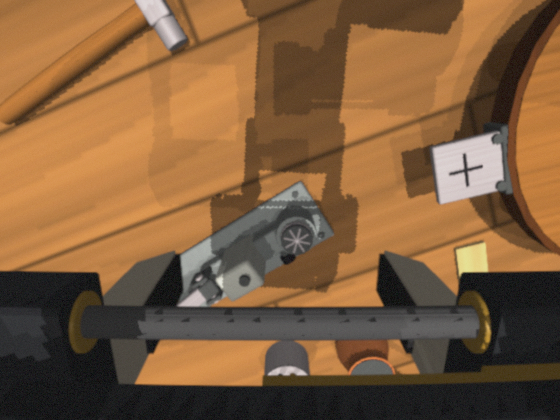

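The cross shows at (466,171), the saddle at (296,240) and the tank top at about (243,278). Next I'll get the lug's direction from its white face.

```bash
python3 - <<'E'
from h import *
np.set_printoptions(precision=4,suppress=True)
im=cv2.imread('pics/w2.png').astype(int); c=cam('wrist')
hsv=cv2.cvtColor(im.astype(np.uint8),cv2.COLOR_BGR2HSV)
m=((hsv[...,1]<60)&(hsv[...,2]>150)).astype(np.uint8); m[:, :400]=0; m[230:]=0
m=cv2.morphologyEx(m,cv2.MORPH_CLOSE,np.ones((9,9)))
n,l,s,ce=cv2.connectedComponentsWithStats(m); i=1+np.argmax(s[1:,4]); print(s[i])
ct=max(cv2.findContours((l==i).astype(np.uint8),0,1)[0],key=len)[:,0]
P=np.array([onz(ray(c,p),.098)[:2] for p in ct]).astype(np.float32)
R=cv2.minAreaRect(P*1000);print(R,cv2.boxPoints(R))
E
```

```text
[ 433  134   71   70 3695]
((533.0255126953125, 51.45026779174805), (67.10195922851562, 59.37249755859375), 83.5397720336914) [[499.7528  21.4524]
 [558.7483  14.7722]
 [566.2982  81.4481]
 [507.3027  88.1283]]
```

>>> servo_tool([
  [0,-40,-20,0,0,-0.1],
  [-10,-40,-20,0,0,-0.05],
  [0,-20,0,0,0,0],
  [0,0,0,0,0,0],
])

```text
clock: 4.58
eef_pos: [0.4666, -0.2291, 0.2596]
ee_rot: [[-0.872, 0.489, 0.001], [0.489, 0.872, -0.0], [-0.001, 0.0, -1.0]]
wrist_force: [-0.1, 0.7, -0.4]
finger_gap: 0.0915
grasp_force: 0.0
```

```bash
rm rays.pkl; python3 w.py w3 jack_saddle jack_tank jack lever_grip lift_mark
```

```text
jack_tank [340.8 262.8] 0.62 [ 0.5732 -0.2158  0.07  ]
jack [385.1 193.5] 0.78 [ 0.5549 -0.1368  0.    ]
lever_grip [220.9 384.3] 0.69 [ 0.6041 -0.3704  0.128 ]
```

>>> servo_tool([
  [20,4,0,0,0,-0.17],
  [21,4,0,0,0,-0.17],
  [21,4,-20,0,0,-0.17],
  [21,3,-25,0,0,-0.17],
  [21,3,-25,0,0,-0.175],
  [0,0,0,0,0,0],
])

```text
clock: 5.62
eef_pos: [0.5701, -0.2089, 0.187]
ee_rot: [[-0.208, 0.978, -0.004], [0.978, 0.208, 0.002], [0.003, -0.003, -1.0]]
wrist_force: [0.3, 0.0, -0.1]
finger_gap: 0.0918
grasp_force: 0.0
```

```bash
python3 w.py w4 jack_saddle jack_tank jack lift_mark
```

```text
jack_saddle [279.6 103.9] 0.66 [ 0.5541 -0.1387  0.07  ]
jack_tank [280.7 208.9] 0.87 [ 0.5715 -0.2158  0.07  ]
jack_tank [457.5 230.8] 0.51 [ 0.714  -0.2041  0.07  ]
  tri [ 0.5714 -0.2152  0.073 ] [np.float64(0.4), np.float64(0.4)]
```

View pics/w4.png

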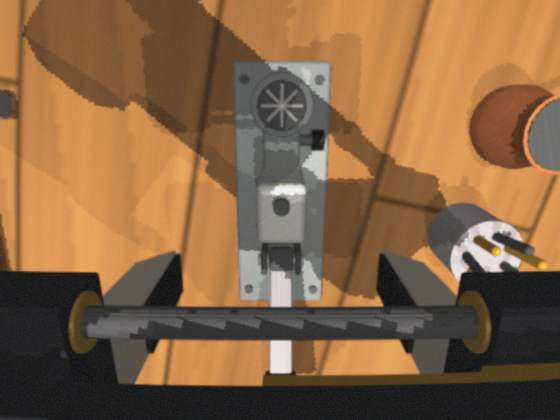

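The jack lies upright in the picture, saddle at (281,104), tank at (281,207) between the fingers, and the tin is well clear to the right. I'll go down and grip.

>>> servo_tool([
  [1,-5,-35,0,0,0],
  [0,0,-40,0,0,0],
  [0,0,-35,0,0,0],
  [0,0,-25,0,0,0],
  [0,0,0,0,0,0],
])

```text
clock: 6.5
eef_pos: [0.57, -0.2152, 0.0533]
ee_rot: [[-0.205, 0.979, -0.002], [0.979, 0.205, 0.001], [0.002, -0.002, -1.0]]
wrist_force: [0.2, 0.5, 0.9]
finger_gap: 0.0919
grasp_force: 0.0
```

>>> servo_tool([
  [0,0,0,0,0,0],
  [0,0,0,0,0,0],
  [0,0,0,0,0,0],
  [0,0,0,0,0,0],
  [0,0,0,0,0,0],
  [0,0,0,0,0,0],
], hand=0, grip_force=35)

```text
clock: 7.25
eef_pos: [0.5717, -0.2153, 0.0543]
ee_rot: [[-0.204, 0.979, 0.001], [0.979, 0.204, -0.0], [-0.0, 0.001, -1.0]]
wrist_force: [6.1, 1.4, 0.3]
finger_gap: 0.0363
grasp_force: 2.7
```

>>> servo_tool([
  [0,0,0,0,0,0],
  [0,0,4,0,0,0],
  [0,0,4,0,0,0],
  [0,0,0,0,0,0],
], grip_force=45)

```text
clock: 7.75
eef_pos: [0.5707, -0.2152, 0.0617]
ee_rot: [[-0.205, 0.979, -0.001], [0.979, 0.205, 0.0], [0.001, -0.001, -1.0]]
wrist_force: [0.1, -0.2, -10.0]
finger_gap: 0.0356
grasp_force: 45.0
```

>>> servo_tool([
  [-6,17,0,0,0,-0.05],
  [-10,29,0,0,0,-0.07],
  [-10,29,0,0,0,-0.07],
  [-10,29,0,0,0,-0.07],
  [-10,28,0,0,0,-0.058],
  [-6,15,0,0,0,0],
  [0,0,0,0,0,0],
  [0,0,0,0,0,0],
])

```text
clock: 8.75
eef_pos: [0.5198, -0.0692, 0.0623]
ee_rot: [[0.111, 0.994, 0.001], [0.994, -0.111, -0.001], [-0.001, 0.001, -1.0]]
wrist_force: [0.0, -0.2, -9.9]
finger_gap: 0.0358
grasp_force: 45.0
```

```bash
rm -f rays.pkl; python3 w.py w5 jack_saddle jack_tank jack lift_mark; python3 -c "
from h import *
for n in ['scene','side']:
  save(n,n+'5.png')
  for k,z in [('jack_saddle',.076),('lift_mark',.098),('lever_grip',.134),('jack',.006),('jack_tank',.076)]:
    for q in mark_of(n,k)[:1]: print(n,k,q['point'],q['p'],onz(ray(cam(n),q['point']),z))"
```

```text
jack_saddle [279.3  97.7] 0.66 [0.5279 0.009  0.07  ]
jack_tank [276.1 283.6] 0.83 [ 0.5174 -0.0712  0.07  ]
jack [282.8  97.9] 0.82 [0.5298 0.0074 0.    ]
scene jack_saddle [273.9, 224.6] 0.5 [0.51771473 0.00145641 0.076     ]
scene lift_mark [292.4, 216.0] 0.59 [0.53714477 0.04819063 0.098     ]
scene lever_grip [291.9, 214.2] 0.71 [0.57378594 0.02309119 0.134     ]
scene jack [282.9, 247.0] 0.63 [0.53790536 0.01647494 0.006     ]
scene jack_tank [333.7, 277.4] 0.74 [0.76954533 0.01088384 0.076     ]
side lift_mark [282.3, 211.0] 0.59 [0.54363308 0.05221462 0.098     ]
side lever_grip [312.8, 275.0] 0.78 [ 0.50458579 -0.22458686  0.134     ]
side jack [283.6, 242.7] 0.55 [0.52474769 0.00324051 0.006     ]
side jack_tank [290.2, 246.4] 0.79 [ 0.51262018 -0.06885929  0.076     ]
```

View pics/w5.png

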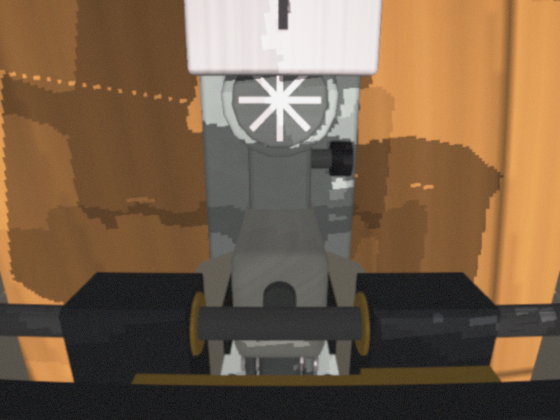

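The lug end runs along row 73 from column 189 to 378 with the cross bar at column 283. The saddle centre is at (280,99), nearly in line. I'll work out the rest of the travel.

```bash
python3 - <<'E'
from h import *
np.set_printoptions(precision=4,suppress=True)
c=cam('wrist'); f=lambda p,z: onz(ray(c,p),z)
a,b=f((189,73.5),.098),f((378,73.5),.098); bar=f((283,15),.098); s=f((280,99),.078)
e=f((283,73.5),.098)
print(a,b,np.linalg.norm(a-b),'bar',bar,'end',e,'saddle',s)
d=b-a; d/=np.linalg.norm(d); x=np.array([-d[1],d[0],0]); print('dir',x,np.degrees(np.arctan2(x[1],x[0])))
m=e+x*.03; print('mark',m,'mid-based',(a+b)/2+x*.03,'delta',m-s, 'tcp',monitor.sense()['eef_pos'])
E
```

```text
[0.5001 0.021  0.098 ] [0.5587 0.0144 0.098 ] 0.05905956598330337 bar [0.5311 0.0344 0.098 ] end [0.5292 0.0176 0.098 ] saddle [0.5274 0.0096 0.078 ]
dir [0.1113 0.9938 0.    ] 83.60801908878621
mark [0.5326 0.0474 0.098 ] mid-based [0.5327 0.0475 0.098 ] delta [0.0051 0.0378 0.02  ] tcp [ 0.5192 -0.0683  0.0621]
```

>>> servo_tool([
  [0,0,-4,0,0,0],
  [1,9,0,0,0,0],
  [1,10,0,0,0,0],
  [2,10,0,0,0,0],
  [1,9,0,0,0,0],
  [0,0,0,0,0,0],
  [0,0,-2,0,0,0],
  [0,0,-2,0,0,0],
  [0,0,0,0,0,0],
])

```text
clock: 10.72
eef_pos: [0.5241, -0.0306, 0.0542]
ee_rot: [[0.112, 0.994, 0.0], [0.994, -0.112, -0.0], [-0.0, 0.0, -1.0]]
wrist_force: [-0.1, 0.5, -8.2]
finger_gap: 0.0355
grasp_force: 45.0
```

```bash
python3 -c "
from h import *
s=monitor.sense();print(s['eef_pos'],s['wrist_force'],s['clock'])
save('side','side6.png');save('wrist','w6.png');im=cv2.imread('pics/side6.png')[180:330,200:400];cv2.imwrite('pics/c6.png',np.hstack([cv2.resize(im,(560,420)),cv2.resize(cv2.imread('pics/w6.png')[:,160:400],(240,420))]))"
```

```text
[ 0.52413294 -0.03063841  0.05418102] [-0.0694908   0.46178023 -8.23823989] 10.725
```

View pics/c6.png

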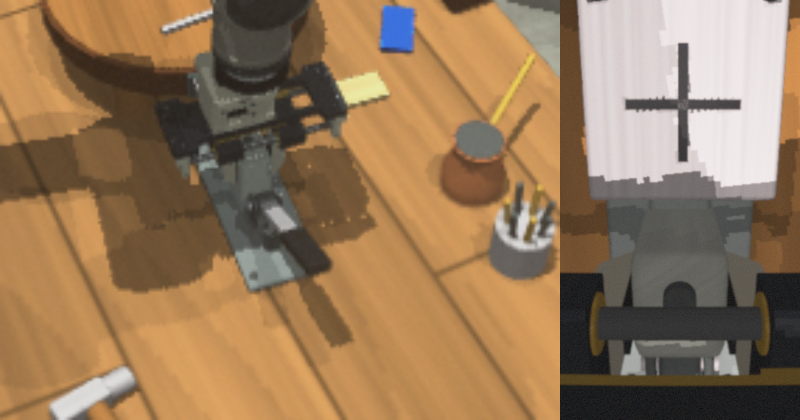

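The cross sits at about (283,103) in the wrist picture and is centred on the jack. The side crop shows the block and bystanders untouched. The wrist still carries about 8 N, so I'll set the jack down the last bit and release.

>>> servo_tool([
  [0,0,-1,0,0,0],
  [0,0,0,0,0,0],
  [0,0,-1,0,0,0],
  [0,0,0,0,0,0],
])

```text
clock: 11.32
eef_pos: [0.5243, -0.0307, 0.0541]
ee_rot: [[0.112, 0.994, 0.001], [0.994, -0.112, -0.001], [-0.001, 0.001, -1.0]]
wrist_force: [-5.9, -0.7, 15.1]
finger_gap: 0.0355
grasp_force: 45.0
```

```bash
python3 -c "
from h import *
np.set_printoptions(precision=4,suppress=True)
s=monitor.sense();print(s['eef_pos'],s['wrist_force'],s['moment'])
get_image('wrist');c=cam('wrist')
for q in mark_of('wrist','lift_mark')[:1]: print(q['point'],onz(ray(c,q['point']),.098))"
```

```text
[ 0.5243 -0.0307  0.0541] [-5.8727 -0.6718 15.081 ] [-0.133   2.1015 -0.1296]
[280.4, 103.6] [0.5325 0.0465 0.098 ]
```

>>> servo_tool([
  [0,0,1,0,0,0],
  [0,0,0,0,0,0],
  [0,0,0,0,0,0],
  [0,0,0,0,0,0],
  [0,0,0,0,0,0],
], hand=1)

```text
clock: 12.05
eef_pos: [0.5242, -0.0303, 0.053]
ee_rot: [[0.112, 0.994, 0.0], [0.994, -0.112, -0.0], [-0.0, 0.0, -1.0]]
wrist_force: [0.5, 1.0, 0.5]
finger_gap: 0.0815
grasp_force: 0.0
```

>>> servo_tool([
  [0,0,20,0,0,0],
  [0,0,40,0,0,0],
  [0,0,40,0,0,0],
  [-2,-20,30,0,0,0],
  [-3,-40,0,0,0,0],
  [-5,-45,0,0,0,0],
  [-5,-40,0,0,0,0],
  [-3,-13,0,0,0,0],
  [0,0,0,0,0,0],
], hand=0)

```text
clock: 13.18
eef_pos: [0.5059, -0.1885, 0.1829]
ee_rot: [[0.113, 0.994, -0.0], [0.994, -0.113, 0.001], [0.0, -0.0, -1.0]]
wrist_force: [0.4, 1.4, -0.4]
finger_gap: 0.0018
grasp_force: 0.0
```

```bash
python3 -c "
from h import *
np.set_printoptions(precision=4,suppress=True)
print(monitor.sense()['joints'])
save('wrist','w7.png');c=cam('wrist')
for k,z in [('lift_mark',.098),('jack_tank',.07),('lever_grip',.128),('jack',0)]:
  for q in mark_of('wrist',k)[:1]: print(k,q['point'],onz(ray(c,q['point']),z))
for n in ['scene','side']:
  save(n,n+'7.png')
  for q in mark_of(n,'lever_grip')[:2]: print(n,q['point'],q['p'],onz(ray(cam(n),q['point']),.128))
d=np.array([.112,.994])
f=lambda th:np.array([-125-132*np.cos(.5-th)+8*np.sin(.5-th),58+132*np.sin(.5-th)+8*np.cos(.5-th)])
P=[f(t) for t in np.linspace(0,.52,9)]
for a,b in zip(P,P[1:]): print(np.round([*( (b-a)[0]*d),(b-a)[1]],1))
"
```

```text
[-0.4989  0.4078  1.5507  0.0004  1.1835 -0.3856]
lever_grip [282.2, 230.5] [ 0.507  -0.1882  0.128 ]
scene [204.4, 228.0] 0.84 [ 0.5011 -0.1855  0.128 ]
scene [287.4, 225.4] 0.48 [ 0.6018 -0.0081  0.128 ]
side [309.3, 265.7] 0.52 [ 0.5124 -0.1892  0.128 ]
[-0.5 -4.3 -7.4]
[-0.4 -3.8 -7.7]
[-0.4 -3.3 -7.9]
[-0.3 -2.8 -8.1]
[-0.3 -2.3 -8.3]
[-0.2 -1.7 -8.4]
[-0.1 -1.2 -8.5]
[-0.1 -0.6 -8.6]
```

View pics/w7.png

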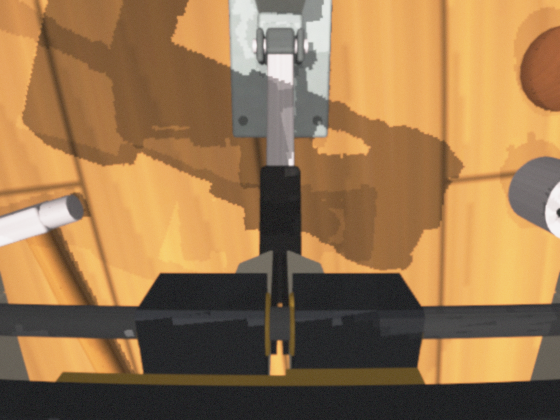

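The closed fingers stand in line over the black grip (column 281). I'll come down to it and make the first stroke.

>>> servo_tool([
  [0,0,-26,0,0,0],
  [0,0,-20,0,0,0],
  [-0.5,-5,-9,0,0,0],
  [-0.5,-5,-10,0,0,0],
  [-0.5,-4,-10,0,0,0],
  [-0.5,-3,-10,0,0,0],
  [0,-2,-10,0,0,0],
  [0,-1.5,-10,0,0,0],
  [0,-1,-8,0,0,0],
  [0,0,-4,0,0,0],
])

```text
clock: 14.88
eef_pos: [0.5044, -0.2103, 0.0669]
ee_rot: [[0.112, 0.994, 0.001], [0.994, -0.112, -0.001], [-0.001, 0.001, -1.0]]
wrist_force: [-3.3, 1.2, 8.5]
finger_gap: 0.0005
grasp_force: 4.0
```

>>> servo_tool([
  [0,0,-3,0,0,0],
  [0,0,0,0,0,0],
])

```text
clock: 15.12
eef_pos: [0.5043, -0.2105, 0.0642]
ee_rot: [[0.112, 0.994, 0.001], [0.994, -0.112, -0.001], [-0.001, 0.001, -1.0]]
wrist_force: [-2.5, 1.6, 7.7]
finger_gap: 0.0007
grasp_force: 4.1
```

>>> servo_tool([
  [0,0,-1.5,0,0,0],
  [0,0,0,0,0,0],
])

```text
clock: 15.38
eef_pos: [0.5044, -0.2105, 0.063]
ee_rot: [[0.112, 0.994, 0.001], [0.994, -0.112, -0.001], [-0.001, 0.001, -1.0]]
wrist_force: [-3.7, 1.9, 8.9]
finger_gap: 0.0006
grasp_force: 4.6
```

>>> servo_tool([
  [0,0,-1,0,0,0],
  [0,0,0,0,0,0],
])

```text
clock: 15.62
eef_pos: [0.5047, -0.2107, 0.0627]
ee_rot: [[0.112, 0.994, 0.002], [0.994, -0.112, -0.002], [-0.001, 0.002, -1.0]]
wrist_force: [-3.9, 2.4, 13.7]
finger_gap: 0.0006
grasp_force: 7.0
```

>>> servo_tool([
  [0,1,0,0,0,0],
  [0,1.5,12,0,0,0],
  [0,2,12,0,0,0],
  [0.5,3,12,0,0,0],
  [0.5,4,13,0,0,0],
  [0.5,5,14,0,0,0],
  [0.5,5,14,0,0,0],
  [0,0,0,0,0,0],
  [0,0,0,0,0,0],
])

```text
clock: 16.75
eef_pos: [0.5059, -0.1882, 0.1372]
ee_rot: [[0.112, 0.994, -0.001], [0.994, -0.112, 0.0], [0.0, -0.001, -1.0]]
wrist_force: [0.0, 0.4, -0.5]
finger_gap: 0.0006
grasp_force: 0.0
```

```bash
python3 -c "
from h import *
np.set_printoptions(precision=4,suppress=True)
s=monitor.sense();print(s['eef_pos'],s['wrist_force'])
ims=[save(n,n+'8.png') for n in ['side','wrist']];c=cam('side')
for n in ['scene','side','wrist']:
  if n=='scene': save(n,'scene8.png')
  for k,z in [('lever_grip',.128),('lift_mark',.098)]:
    for q in mark_of(n,k)[:1]: print(n,k,q['point'],onz(ray(cam(n),q['point']),z))
a=cv2.resize(cv2.imread('pics/side8.png')[170:300,230:370],(420,390));b=cv2.resize(cv2.imread('pics/scene8.png')[170:270,190:320],(380,390))
cv2.imwrite('pics/c8.png',np.hstack([a,b]))
"
```

```text
[ 0.5059 -0.1882  0.1372] [ 0.0382  0.4424 -0.5198]
scene lift_mark [288.9, 213.4] [0.5216 0.0469 0.098 ]
side lever_grip [310.6, 267.1] [ 0.5135 -0.1949  0.128 ]
side lift_mark [284.8, 213.1] [0.5469 0.0409 0.098 ]
```

View pics/c8.png

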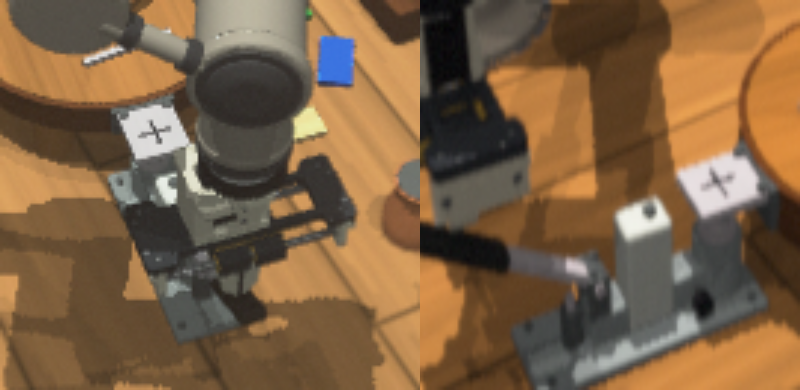

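The crops show the saddle right under the lug's cross and the jack flat and in line. Second stroke.

>>> servo_tool([
  [-0.5,-5,-9,0,0,0],
  [-0.5,-5,-10,0,0,0],
  [-0.5,-4,-10,0,0,0],
  [-0.5,-3,-10,0,0,0],
  [0,-2,-10,0,0,0],
  [0,-1.5,-10,0,0,0],
  [0,-1,-9,0,0,0],
  [0,0,-6,0,0,0],
  [0,0,-2.5,0,0,0],
  [0,0,0,0,0,0],
])

```text
clock: 18.45
eef_pos: [0.5045, -0.212, 0.0627]
ee_rot: [[0.112, 0.994, 0.002], [0.994, -0.112, -0.003], [-0.003, 0.002, -1.0]]
wrist_force: [-5.3, -4.7, 17.6]
finger_gap: 0.0003
grasp_force: 8.7
```

>>> servo_tool([
  [0,1,0,0,0,0],
  [0,1.5,12,0,0,0],
  [0,2,12,0,0,0],
  [0.5,3,12,0,0,0],
  [0.5,4,13,0,0,0],
  [0.5,5,14,0,0,0],
  [0.5,5,14,0,0,0],
  [0,0,0,0,0,0],
  [0,0,0,0,0,0],
])

```text
clock: 19.58
eef_pos: [0.5059, -0.1883, 0.1378]
ee_rot: [[0.112, 0.994, -0.001], [0.994, -0.112, 0.0], [0.0, -0.001, -1.0]]
wrist_force: [0.2, 0.0, -0.5]
finger_gap: 0.0003
grasp_force: 0.0
```

>>> servo_tool([
  [-0.5,-5,-9,0,0,0],
  [-0.5,-5,-10,0,0,0],
  [-0.5,-4,-10,0,0,0],
  [-0.5,-3,-10,0,0,0],
  [0,-2,-10,0,0,0],
  [0,-1.5,-10,0,0,0],
  [0,-1,-9,0,0,0],
  [0,0,-6,0,0,0],
  [0,0,-2.5,0,0,0],
  [0,0,0,0,0,0],
])

```text
clock: 20.82
eef_pos: [0.5042, -0.212, 0.0627]
ee_rot: [[0.112, 0.994, 0.001], [0.994, -0.112, -0.003], [-0.003, 0.001, -1.0]]
wrist_force: [-4.7, -2.9, 16.5]
finger_gap: 0.0005
grasp_force: 8.2
```

```bash
cat > z.py <<'E'
from h import *
np.set_printoptions(precision=4,suppress=True)
s=monitor.sense();print(s['eef_pos'],s['wrist_force'],s['clock'])
for n in ['side','scene','wrist']:
  im=save(n,n+'9.png'); c=cam(n)
  for q in mark_of(n,'lift_mark')[:1]: print(n,q['point'],q['p'],onz(ray(c,q['point']),.098))
E
python3 z.py
```

```text
[ 0.5042 -0.212   0.0627] [-4.7164 -2.9026 16.4972] 20.825
side [284.5, 205.3] 0.78 [0.5602 0.0712 0.098 ]
scene [292.3, 209.4] 0.86 [0.5101 0.0653 0.098 ]
```

```bash
cat > lift.py <<'E'
from h import *
import sys
X=np.array([.5327,.0474,.098]); x=np.array([.113,.9936,0])
ob=[]
for n,u in [('scene',(288.9,213.4)),('side',(284.8,213.1))]:
    K,D,R,t=cam(n); pr=lambda P:cv2.projectPoints(P.reshape(1,3),cv2.Rodrigues(R)[0],t,K,D)[0][0,0]
    u=pr(X).astype(int); h=11
    a=cv2.imread(f'pics/{n}8.png',0); b=cv2.imread(f'pics/{n}{sys.argv[1]}.png',0)
    T=cv2.resize(a[u[1]-h:u[1]+h,u[0]-h:u[0]+h],None,fx=8,fy=8,interpolation=2)
    B=b[u[1]-h-22:u[1]+h+12,u[0]-h-12:u[0]+h+12]; M=cv2.matchTemplate(cv2.resize(B,None,fx=8,fy=8,interpolation=2),T,5)
    _,v,_,l=cv2.minMaxLoc(M); d=np.array([l[0]/8-12,l[1]/8-22]); 
    J=np.array([pr(X+np.array([0,0,.01]))-pr(X),pr(X+.01*x)-pr(X)]).T/10
    print(n,v,d,'px/mm up',J[:,0],'lift,along mm',np.linalg.solve(J,d))
E
python3 lift.py 9
```

```text
scene 0.9281368851661682 [ 2.    -6.125] px/mm up [-0.00032948 -0.30877036] lift,along mm [18.03464674  6.02362973]
side 0.4879094958305359 [-0.375 -4.875] px/mm up [-0.00266772 -0.21811516] lift,along mm [19.06598046  3.18065375]
```

The mark has risen about 18 mm, so the feet are up about 11.7 mm, which is too little margin. I'll add a shortened fourth stroke.

>>> servo_tool([
  [0,1,0,0,0,0],
  [0,1.5,10,0,0,0],
  [0,2,12,0,0,0],
  [0.5,3,12,0,0,0],
  [0.5,4,12,0,0,0],
  [0,1,4,0,0,0],
  [0,0,0,0,0,0],
  [0,0,0,0,0,0],
  [0,0,0,0,0,0],
  [0,0,0,0,0,0],
])

```text
clock: 22.38
eef_pos: [0.505, -0.1971, 0.1113]
ee_rot: [[0.112, 0.994, -0.0], [0.994, -0.112, 0.001], [0.001, -0.001, -1.0]]
wrist_force: [0.5, 2.0, 1.1]
finger_gap: 0.0004
grasp_force: 1.3
```

>>> servo_tool([
  [-0.5,-4,-8,0,0,0],
  [-0.5,-3,-9,0,0,0],
  [0,-2,-9,0,0,0],
  [0,-2,-8,0,0,0],
  [0,-1,-7,0,0,0],
  [0,-0.5,-5,0,0,0],
  [0,0,-3.5,0,0,0],
  [0,0,0,0,0,0],
  [0,0,0,0,0,0],
])

```text
clock: 23.5
eef_pos: [0.5042, -0.2089, 0.0628]
ee_rot: [[0.112, 0.994, 0.0], [0.994, -0.112, 0.002], [0.002, 0.0, -1.0]]
wrist_force: [-1.2, 9.0, 15.2]
finger_gap: 0.0003
grasp_force: 7.6
```

```bash
sed -i 's/9.png/10.png/' z.py; python3 z.py; python3 lift.py 10
python3 -c "
import cv2,numpy as np
a=cv2.resize(cv2.imread('pics/side10.png')[120:300,200:400],(400,360));b=cv2.resize(cv2.imread('pics/scene10.png')[150:300,190:350],(400,360))
cv2.imwrite('pics/c10.png',np.hstack([a,b]))"
```

```text
[ 0.5042 -0.2089  0.0628] [-1.2371  8.9508 15.2401] 23.5
side [279.9, 206.1] 0.8 [0.5457 0.0743 0.098 ]
scene [297.0, 208.4] 0.83 [0.5129 0.0789 0.098 ]
scene 0.9187920689582825 [ 2.75 -7.75] px/mm up [-0.00032948 -0.30877036] lift,along mm [22.62231331  8.28033865]
side 0.47853514552116394 [-0.625 -6.25 ] px/mm up [-0.00266772 -0.21811516] lift,along mm [22.94141608  5.53237309]
```

View pics/c10.png

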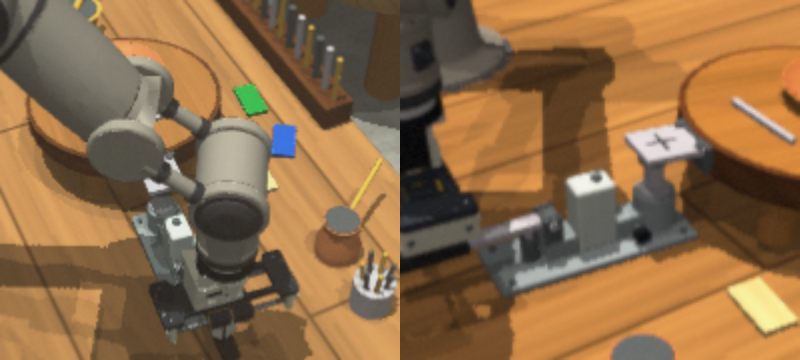

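The lug stands up on the ram, the punch and dish are in place, and the lever is down. The mark is about 22.7 mm up, so the feet are about 14.7 mm clear. I'll ease the sideways push a little and check, then hand in.

>>> servo_tool([
  [0,0.5,0,0,0,0],
  [0,0,0,0,0,0],
  [0,0,0,0,0,0],
])

```text
clock: 24.18
eef_pos: [0.5042, -0.2089, 0.0628]
ee_rot: [[0.112, 0.994, 0.001], [0.994, -0.112, 0.001], [0.001, 0.0, -1.0]]
wrist_force: [-1.8, 7.6, 14.1]
finger_gap: 0.0003
grasp_force: 7.4
```

```bash
python3 -c "
from h import *
s=monitor.sense();print(s['eef_pos'],s['wrist_force'])
print(ticket.sign_off() if s['wrist_force'][2]>6 and s['eef_pos'][2]<.0645 else 'check')"
```

```text
[ 0.50421211 -0.20887029  0.06284393] [-1.83288536  7.62411027 14.0931922 ]
the job is handed in; nothing more can be done
None
```

The job is handed in, verdict not shown: the jack stands under the cross mark, the two near feet hang about 14–15 mm clear by camera estimate, and the fingers hold the lever at its stop with about 14 N.

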